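# Load the flanged glue cartridge into the slotted holder

### The job

Take the one glue cartridge that has a wide flange out of the rack and load it into the bench holder: set its flange down gently on the two prongs of the open mouth, then slide it sideways under the retaining lip and past the spring catch until it is fully home against the end of the slot, and let go so that it hangs upright by its flange. Push gently all the way (never more than 25 N between cartridge and holder), keep the cartridge upright, and leave the other cartridges and everything else lying about where they are.

Things in the scene. Friction and masses are not known exactly. Their poses are not given: they have to be found in the camera images.
- flanged_cartridge: round plastic glue cartridge, 63 to 117 g, 151 mm tall, upright in one of the rack's holes, foot 7 mm above the table. Origin: centre of its underside, z up its axis. Foot 18 mm diameter to z=16, barrel 26 mm diameter z=16 to 95, flange 46 mm diameter z=95 to 99, then a straight stem 18 mm diameter z=99 to 151: grip it there at z about 132, any yaw, so the fingertips clear the lip
- flange (a point): point on the flanged cartridge's axis at the underside of its flange, 95 mm above its foot. The flange has 2 mm of play under the lip; a loosely held cartridge can cock there and bind, so grip firmly (about 90 N) and push in slowly
- rack: fixed grey block 60 x 215 x 45 mm with three 30 mm holes, 38 mm deep, in a row along its own y (at y=-75, 0, 75). Origin: centre of its underside
- holder: fixed bench holder. Origin on the table straight below the seated cartridge's axis; x is the slide-in direction (mouth at -x, column at +x), z up. Base 10 mm thick, x=-85 to 105, 120 wide. Column at x=65 to 87, to z=150, carries a slotted plate 68 wide, 6 thick. The plate's height is adjustable and not measured: its top face is anywhere from z=111 to 131 and must be felt; clamped, it does not give
- seat_foot (a point): point on the holder's base (10 mm above its origin) below the slot's inner end. The slot runs along the holder's x, 28 mm wide, from x=-38 to a flat end at x=14: the barrel is home at x=0 to 1. A retaining lip 4 mm thick lies 6 mm above the plate's top face, x=-28 to 14, with an upturned lead-in from x=-37; its own slot for the stem is 22 mm wide; lip top is 10 mm (lead-in 15 mm) above the plate
- mouth_foot (a point): point on the holder's base below the open mouth, at the holder's x=-64 on the slot's centre line. Here the two prongs flare (33 mm apart at x=-58, 38 mm at their ends, x=-80), so the barrel can be lowered between them from above; a flange centred here rests on both prongs, clear of the lip
- catch (a joint): sprung catch roller (upright, 10 mm diameter) at the slot's +y side at the plate; 0 = out (4 mm into the slot), grows to 0.007 m as it is pressed back. The barrel meets it at x about -20, presses it back about 3 mm at x=-10, and it springs out behind the barrel at home. It takes a push of roughly 4 to 9 N, and pushes out a barrel that is not past it
- plain_cartridge: bystander: glue cartridge without any flange, barrel 26 mm, 140 mm tall, standing in the rack
- short_cartridge: bystander: short glue cartridge without flange, barrel 26 mm, thin stem, 99 mm tall, standing in the rack
- tape_roll: bystander: roll of masking tape lying flat, 96 mm across, 24 mm high
- glue_cup: bystander: small clear open cup, 52 mm across, 34 mm high, often between rack and holder
- knife: bystander: closed utility knife, 155 x 26 x 16 mm, lying near the robot
- binder_clip: bystander: black binder clip, about 47 x 41 x 18 mm
- paddle: bystander: pickleball paddle lying flat, blade 270 x 190 x 16 mm with a 130 mm handle, origin at the underside of its long edge nearest the robot
- screwdriver: bystander: screwdriver lying at the right of the table

How it is judged:
On the way, in this order (a step that is already met when the one before it is completed fails the run):
1. the flanged cartridge is lifted clear of the rack (height (world z) of flanged_cartridge above 0.06 m and contact force between flanged_cartridge and rack below 0.1 N), for 0.1 s.
2. its flange is on the prongs of the mouth, in front of the lip, touching the holder (x of flange in the frame of holder between -0.085 and -0.03 m and z of flange in the frame of holder between 0.108 and 0.136 m and contact force between flanged_cartridge and holder above 0.2 N).
3. it is slid fully home, the catch out behind it (x of flange in the frame of holder between -0.0035 and 0.003 m and y of flange in the frame of holder between -0.003 and 0.003 m and z of flange in the frame of holder between 0.108 and 0.136 m and angle between flanged_cartridge's own z axis and vertical below 0.08 rad and value of joint catch below 0.0015 m), for 0.2 s.
At the end, for the whole second after the job is handed in: The flanged cartridge hangs released and at rest in the holder, flange between plate and lip: its axis within about 3 mm of the home position along and across the slot, upright within 0.08 rad, and the catch sprung out again (less than 1.5 mm pressed) (all of step 3 and linear speed of flanged_cartridge below 0.02 m/s); the robot touches nothing.
It fails at once if the cartridge and the holder are pressed together with more than 25 N (contact force between flanged_cartridge and holder above 25 N).
It fails at once if the flanged cartridge is tipped by more than 0.5 rad (angle between flanged_cartridge's own z axis and vertical above 0.5 rad).
It fails at once if another cartridge or a bystander is shifted by more than 20 mm (distance of any of plain_cartridge, short_cartridge, tape_roll, glue_cup, knife, binder_clip, paddle, screwdriver from where it was at the start of the episode above 0.02 m).
It also fails if it takes over 54 s, if anything falls off the work surface, if the arm or the gripper's body presses on something with over 40 N, if the wrist force passes 120 N, or if a joint passes its speed limit or range.

### The arm

A 6-joint arm with a two-finger parallel gripper is mounted at the origin on the work surface. World frame = base frame: x ahead of the robot, y to its left, z up, the work surface at z = 0. Lengths are in m, angles in rad, forces in N, time in s.
With the tool pointing down it reaches from about 0.4 to 0.825 m from the base axis. Payload 7 kg.
Tool frame: the origin (TCP) lies at the very end of the fingers, on their centre line; the grasp point (between the pads) lies 19 mm behind it; z points along the fingers, y is the line along which they close (so a half turn about z gives the same grasp; the last joint's range is limited). The gripper opens to 88 mm and grips with 3 to 60 N. Pads are 19 mm wide; open, the fingers measure 130 mm over their backs; the gripper's body (78 mm by 193 mm) begins 47 mm behind the grasp point.
Start: joints at [-0.954, 0.359, 0.012, 0, -1.224, -0.288], TCP at [0.218, -0.639, 0.227] pointing down, gripper open.
Joint ranges: [-3.07, 3.07], [-1.43, 2.12], [-1.02, 1.25], [-3.03, 1.67], [-3.05, -0], [-3.03, 3.03]. Speed limits (rad/s): [2.39, 2.39, 3.01, 3.14, 3.14, 3.14].

### API

Orientations are given as [roll, pitch, yaw] about the fixed x, y, z axes, in that order (R = Rz(yaw) Ry(pitch) Rx(roll)).
In Python, from plant import manip, capture, camera_info gives the robot as it stands.
- The arm moves only by the tool play_rows, never from a script. Its arguments are lists of equal length, an entry for each row: "delta_pos": the shift along the world's x, y, z in m, a list of three; "yaw": the turn about the world's z in rad. A call has 1 to 12 rows; each row shifts and turns the commanded pose from where the row before left it; what a row does not reach is not made up. A row lasts 1/8 s, in which the tool goes at most 62.5 mm and 10.7 degrees, less where a joint would pass 70% of its speed; a pose out of reach is approached as far as the arm can. A call is refused whole if a number of a shift passes 0.0625 or a number of a turn 0.188, either way. A call with a gripper value outside its range is refused whole. "jaw" is the finger opening in m, from 0 to 0.0876, set as the call begins (left out, the last holds). The fingers move at their own pace and stop on an object; "squeeze" is the grip in N (left out, the last holds). Time passes only in rows, so rows that do not move let the fingers close. It gives the time, the measured TCP pose, the force, the opening and the grip force at its end, in the units of the state.
- manip.state(): the state, without advancing time (a new reading comes with each control period).
- capture(name): name is "scene" or "top" or "wrist"; returns (picture, depth): 480x640x3 uint8, red, green, blue; 480x640 float32, m along the optical axis (not along the pixel's ray), 0 where there is no reading.
- camera_info(name): a dict with "mtx" (3x3 intrinsics, pixels), "extrinsics" (4x4, takes a point from camera to world coordinates). Camera axes: x right, y down, z forward; pixel columns grow to the right and rows downward; lengths in m; the calibration is good to about 2 mm. A picture is of the moment at which its call begins: read the wrist's pose just before it. camera_info takes no time and is no camera call; for the wrist camera it gives the pose at the moment of the call.
- manip.hand_in(): hands the job in; it is judged then, once.
The state is a dict: "clock": time; "joints": joint angles; "joint_velocities": joint speeds; "effort": joint torques, N m; "ee_pos": TCP position; "tcp_rot": TCP orientation; "force": force on the tool from outside, world axes, zero at the start; "ft_torque": the same for the moment, N m; "width": finger opening in m; "grip_force": force on a finger pad.
Only numpy, scipy, OpenCV 4.12 (cv2) and the standard library are available. Lean on these libraries where they do the work, as an engineer would, in place of code of your own. Each camera call takes 0.05 s, during which the arm holds its last target. There are 200 camera calls.

## Working session

There is one attempt and no reset: what is moved stays moved. The work goes in short steps, Python scripts to look and compute and a tool call to move; the robot and the scene stay as the last step left them, time stands still between calls to the robot, and variables do not carry over. Pictures are saved under pics/ and viewed, at most 10 in all, crops included, and the job is handed in when it is done.

Besides the shell and the picture viewer there is one more tool, called after "Call:" as name(argument=value, ...), one argument or row to a line, values as JSON. play_rows: Moves the arm, as the interface text tells. Its arguments: {"type":"object","properties":{"delta_pos":{"type":"array"},"yaw":{"type":"array"},"jaw":{"type":"number"},"squeeze":{"type":"number"}},"required":["delta_pos","yaw"]}

```bash
mkdir -p pics
python3 - <<'E'
from plant import manip, capture, camera_info
import cv2, numpy as np
print(manip.state())
for n in ("scene","top"):
    p,d=capture(n); i=camera_info(n); np.savez(f"pics/{n}0.npz",p=p,d=d,m=i["mtx"],e=i["extrinsics"])
    cv2.imwrite(f"pics/{n}0.png",p[:,:,::-1]); print(n,i["mtx"],i["extrinsics"])
E
```

```text
{'clock': 0.0, 'joints': array([-9.53910771e-01,  3.59382433e-01,  1.10553246e-02, -3.35575920e-04,
       -1.22409523e+00, -2.88135799e-01]), 'joint_velocities': array([ 1.24236533e-03,  1.47099777e-03, -2.24488441e-04,  7.86130590e-04,
       -6.87227825e-05,  1.22707104e-03]), 'effort': array([ 9.13797812e-04, -5.82720208e+01,  2.93062913e+01,  6.99699104e+00,
        6.91094989e-03, -1.58930366e-04]), 'ee_pos': array([ 0.21776481, -0.63839158,  0.22562665]), 'tcp_rot': array([ 3.13994402e+00, -1.59642378e-04, -2.81295705e+00]), 'force': array([ 0.56795405, -0.02125045,  0.78643329]), 'ft_torque': array([-0.00325965,  0.05300319, -0.02130604]), 'grip_force': 0.0, 'width': 0.08763542650729567}
scene [[497.39456033   0.         326.62594508]
 [  0.         497.39456033 223.19551821]
 [  0.           0.           1.        ]] [[ 0.80573093  0.38004294 -0.45427417  1.06956296]
 [ 0.59200322 -0.49324224  0.63737295 -0.69186508]
 [ 0.01816188 -0.78248288 -0.62240718  0.75016888]
 [ 0.          0.          0.          1.        ]]
top [[565.79220421   0.         319.66299415]
 [  0.         565.79220421 243.61051247]
 [  0.           0.           1.        ]] [[-0.01961482 -0.98448889  0.17434701  0.36464004]
 [-0.99979103  0.02031816  0.00224999  0.00555986]
 [-0.0057575  -0.17426645 -0.9846817   1.35501679]
 [ 0.          0.          0.          1.        ]]
```

View pics/scene0.png

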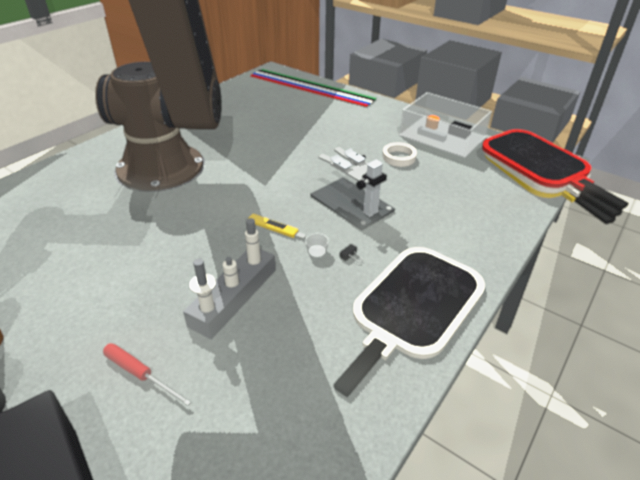

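View pics/top0.png

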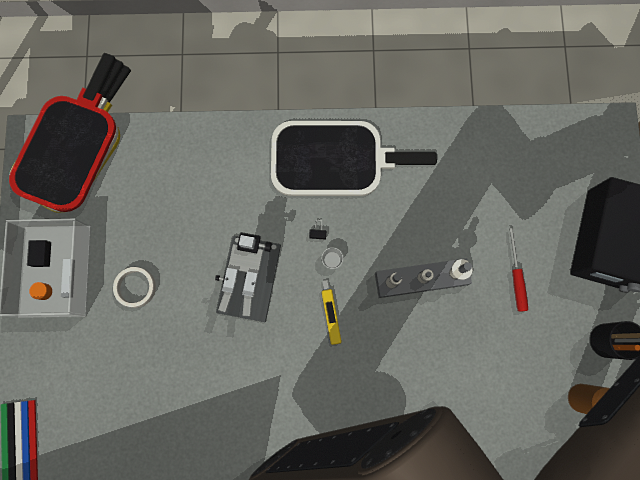

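The flanged cartridge is at the right end of the rack (top about 462,269). The holder is at (248,280), with its column at the far end (248,243). I'll enlarge both from the top view.

```bash
cat > h.py <<'E'
import numpy as np, cv2
def load(n): return np.load(f"pics/{n}.npz")
def at_z(z,u,v,f):
    e=f["e"]; r=e[:3,:3]@np.linalg.inv(f["m"])@np.array([u,v,1.]); o=e[:3,3]
    return o+r*(z-o[2])/r[2]
def cloud(f):
    d=f["d"]; v,u=np.indices(d.shape); R=np.stack([u,v,np.ones_like(u)],-1)@np.linalg.inv(f["m"]).T
    P=(R*d[...,None])@f["e"][:3,:3].T+f["e"][:3,3]; P[d==0]=np.nan; return P
E
python3 - <<'E'
from h import *
f=load("top0"); p=f["p"][:,:,::-1]
a=cv2.resize(p[225:330,205:290],None,fx=5,fy=5,interpolation=cv2.INTER_CUBIC)
b=cv2.resize(p[240:310,370:480],None,fx=3.3,fy=3.3,interpolation=cv2.INTER_CUBIC)
c=np.zeros((530,800,3),np.uint8); c[:a.shape[0],:a.shape[1]]=a; c[:b.shape[0],430:430+b.shape[1]]=b[:,:370]
cv2.imwrite("pics/crop1.png",c)
P=cloud(f)
g=P[250:290,440:480]; 
for lo,hi in((.095,.115),(.14,.17)):
    q=g[(g[...,2]>lo)&(g[...,2]<hi)]; print(lo,len(q),q.mean(0),q.min(0),q.max(0))
g=P[225:330,205:290].reshape(-1,3)
for lo,hi in((.003,.018),(.10,.117),(.117,.135),(.135,.165)):
    q=g[(g[:,2]>lo)&(g[:,2]<hi)]; print(lo,len(q),np.median(q,0),q.min(0),q.max(0))
    if len(q)>20:print(cv2.minAreaRect(q[:,:2].astype(np.float32)*1000))
E
```

```text
0.095 236 [ 0.52038672 -0.30220619  0.10600887] [ 0.49924349 -0.32670439  0.09987168] [ 0.54501595 -0.28403342  0.11432803]
0.14 71 [ 0.52168805 -0.30417685  0.15571996] [ 0.51325895 -0.31359558  0.14107872] [ 0.53021288 -0.29648753  0.16481906]
0.003 2663 [0.50277523 0.16008622 0.00868261] [0.40216456 0.08306481 0.00300677] [0.65567095 0.28769229 0.0179299 ]
((528.5099487304688, 186.284912109375), (205.1322021484375, 252.3062286376953), 89.42001342773438)
0.1 1047 [0.53892211 0.17696094 0.11265492] [0.42958124 0.11679902 0.10360265] [0.60894936 0.24219206 0.11699791]
((522.8696899414062, 188.3255615234375), (99.39579010009766, 179.8522186279297), 72.39743041992188)
0.117 795 [0.51500351 0.17108842 0.1223368 ] [0.42941171 0.11832721 0.11702866] [0.61301462 0.2281466  0.1339195 ]
((521.3751220703125, 179.8624267578125), (79.02361297607422, 181.33384704589844), 71.18572235107422)
0.135 163 [0.58708015 0.16762271 0.14912568] [0.57513619 0.15177427 0.13533824] [0.6007482  0.18478222 0.15527517]
((587.8274536132812, 167.87677001953125), (30.880603790283203, 22.676712036132812), 78.54375457763672)
```

View pics/crop1.png

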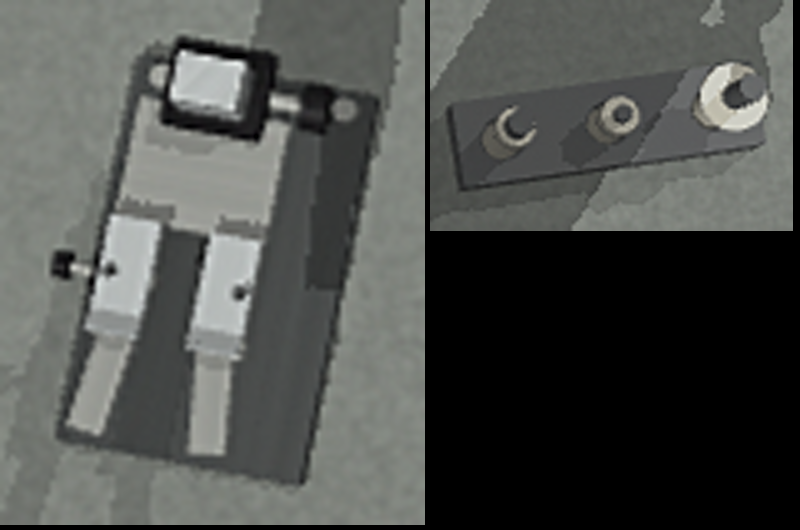

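Run:
```python
from h import *
from plant import manip,camera_info
f=load("top0")
w=lambda x,y,z,s=5,ox=205,oy=225,x0=0:at_z(z,ox+(x-x0+.5)/s-.5,oy+(y+.5)/s-.5,f)[:2]
nl,nr,fr=[w(*c,.01) for c in((58,437),(303,484),(378,97))]
print("base",nl,nr,fr,np.linalg.norm(nr-nl),np.linalg.norm(fr-nr))
x=(fr-nr)/np.linalg.norm(fr-nr); print("yaw",np.degrees(np.arctan2(x[1],x[0])), np.degrees(np.arctan2(*((nl-nr)[::-1])))-90)
m=(nl+nr)/2; print("origin",m+x*.085)
print("rack corners", [w(*c,.045,3.3,370,240,430) for c in((448,105),(462,188),(765,145))])
T=np.linalg.inv(np.eye(4)); s=manip.state(); from scipy.spatial.transform import Rotation as R
T=np.eye(4);T[:3,:3]=R.from_euler('xyz',s["tcp_rot"]).as_matrix();T[:3,3]=s["ee_pos"]
print(np.linalg.inv(T)@camera_info("wrist")["extrinsics"],camera_info("wrist")["mtx"])
```

```text
base [0.44353817 0.25661486] [0.41918322 0.14069448] [0.60379914 0.10393247] 0.11845124747343029 0.18824049622108852
yaw -11.261828961549066 -11.865306369667138
origin [0.51472402 0.18205478]
rack corners [array([ 0.5280245 , -0.11929703]), array([ 0.46932226, -0.12694952]), array([ 0.49521445, -0.34083171])]
[[-2.63756902e-03 -9.68670025e-01 -2.48337323e-01  6.63774594e-02]
 [ 9.99995372e-01 -2.17846037e-03 -2.12351307e-03  5.65049146e-05]
 [ 1.51599044e-03 -2.48341775e-01  9.68671288e-01 -1.59565805e-01]
 [ 0.00000000e+00  0.00000000e+00  0.00000000e+00  1.00000000e+00]] [[426.96411259   0.         322.92210056]
 [  0.         426.96411259 241.47839809]
 [  0.           0.           1.        ]]
```

Call:
play_rows(
  delta_pos=[
    [0.02,0.022,0.01],
    [0.038,0.042,0.01],
    [0.038,0.042,0.01],
    [0.038,0.042,0],
    [0.038,0.042,0],
    [0.038,0.042,0],
    [0.038,0.042,0],
    [0.025,0.03,0],
    [0,0,0],
  ],
  yaw=[-0.06,-0.07,-0.07,-0.07,-0.07,-0.07,-0.07,-0.05,0],
)

```text
clock: 1.23
ee_pos: [0.4924, -0.3326, 0.256]
tcp_rot: [3.141, -0.001, 2.943]
force: [-0.3, -0.3, 0.2]
width: 0.0872
grip_force: 0.0
```

Run:
```python
from plant import manip, capture, camera_info
from h import *
i=camera_info("wrist");p,d=capture("wrist"); np.savez("pics/w1.npz",p=p,d=d,m=i["mtx"],e=i["extrinsics"]); f=load("w1")
cv2.imwrite("pics/w1.png",p[:,:,::-1])
P=cloud(f).reshape(-1,3); P=P[(abs(P[:,0]-.521)<.04)&(abs(P[:,1]+.304)<.04)]
for lo,hi in((.1,.112),(.15,.165)):
    q=P[(P[:,2]>lo)&(P[:,2]<hi)]; 
    if len(q)>5: print(len(q),np.median(q,0),q.min(0),q.max(0),cv2.minEnclosingCircle(q[:,:2].astype(np.float32)*1000))
```

```text
1915 [ 0.51607657 -0.30839352  0.10742413] [ 0.49966455 -0.32908834  0.10336897] [ 0.54358934 -0.2838777   0.11179663] ((522.282470703125, -306.4788818359375), 22.949968338012695)
678 [ 0.52084681 -0.30660278  0.15921759] [ 0.51329334 -0.3151768   0.15020736] [ 0.53109146 -0.29772932  0.16126993] ((522.2660522460938, -306.51922607421875), 8.999456405639648)
```

View pics/w1.png

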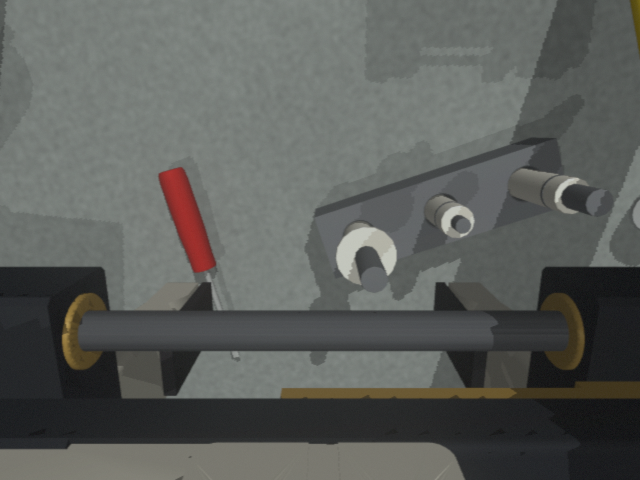

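The wrist view shows the flange at about (366,256) and the stem top at (373,272). The fitted radii are 22.95 and 9.0 mm, which match the given sizes. The axis is at (0.522, -0.306).

Call:
play_rows(
  delta_pos=[
    [0.0296,0.0266,0],
    [0,0,-0.03],
    [0,0,-0.04],
    [0,0,-0.04],
    [0,0,-0.02],
    [0,0,-0.006],
    [0,0,0],
  ],
  yaw=[0,0,0,0,0,0,0],
)

```text
clock: 2.15
ee_pos: [0.5204, -0.3088, 0.1208]
tcp_rot: [-3.141, -0.0, 2.94]
force: [-0.2, 0.4, 0.2]
width: 0.0876
grip_force: 0.0
```

Call:
play_rows(
  delta_pos=[
    [0,0,0],
    [0,0,0],
    [0,0,0],
    [0,0,0],
    [0,0,0],
    [0,0,0],
    [0,0,0],
    [0,0,0],
  ],
  yaw=[0,0,0,0,0,0,0,0],
  jaw=0.0,
  squeeze=60,
)

```text
clock: 3.15
ee_pos: [0.5205, -0.3081, 0.1205]
tcp_rot: [3.141, -0.0, 2.94]
force: [0.3, 0.6, -0.7]
width: 0.0172
grip_force: 59.9
```

Call:
play_rows(
  delta_pos=[
    [0,0,0.01],
    [0,0,0.03],
    [0,0,0.05],
    [0,0,0.05],
    [0,0,0.03],
    [0,0,0],
  ],
  yaw=[0,0,0,0,0,0],
)

```text
clock: 3.9
ee_pos: [0.5216, -0.3088, 0.2943]
tcp_rot: [-3.141, 0.006, 2.941]
force: [0.0, -0.5, -2.4]
width: 0.0169
grip_force: 59.9
```

Call:
play_rows(
  delta_pos=[
    [-0.005,0.03,0],
    [-0.008,0.05,0],
    [-0.008,0.05,0],
    [-0.008,0.05,0],
    [-0.008,0.05,0],
    [-0.008,0.05,0],
    [-0.008,0.05,0],
    [-0.008,0.05,0],
    [-0.008,0.05,0],
    [-0.004,0.04,0],
    [-0.002,0.03,0],
    [0,0,0],
  ],
  yaw=[0,0,0,0,0,0,0,0,0,0,0,0],
)

```text
clock: 5.4
ee_pos: [0.4449, 0.1932, 0.2896]
tcp_rot: [-3.14, -0.001, 2.943]
force: [0.1, -0.4, -1.5]
width: 0.0169
grip_force: 59.9
```

Run:
```python
from plant import manip, capture, camera_info
from h import *
for n,o in(("wrist","w2"),("top","t2")):
    s=manip.state();i=camera_info(n);p,d=capture(n); np.savez(f"pics/{o}.npz",p=p,d=d,m=i["mtx"],e=i["extrinsics"])
    cv2.imwrite(f"pics/{o}.png",p[:,:,::-1]); print(s["ee_pos"],s["tcp_rot"],s["force"],s["width"])
```

```text
[0.44485473 0.19320261 0.28960322] [-3.14033724e+00 -1.23985249e-03  2.94274087e+00] [ 0.076009   -0.35658261 -1.53256021] 0.016852382398304014
[0.44490978 0.19223454 0.28975005] [-3.14026589e+00 -1.12362409e-03  2.94208036e+00] [-0.86551627 -0.0526557  -0.3873362 ] 0.01711470801192889
```

View pics/w2.png

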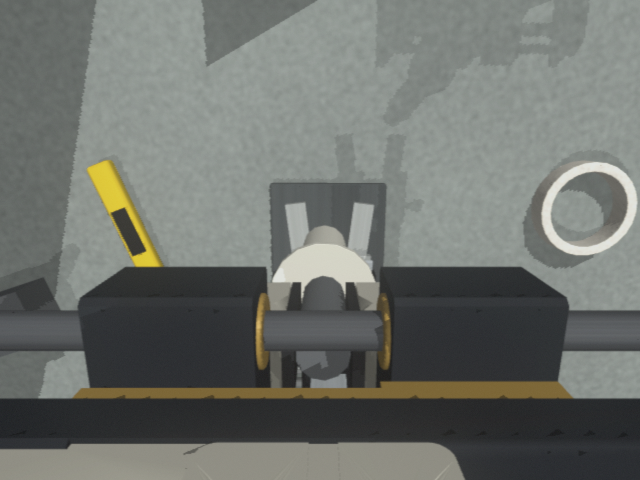

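Run:
```python
from h import *
from scipy.optimize import least_squares as ls
f=load("w2"); P=cloud(f)
# flange outer edge: fit circle to boundary pts of flange-top mask
m=(abs(P[...,2]-.275)<.006); m[:230]=0; m[300:]=0
q=P[m]; print("flange",len(q),np.median(q[:,2]),q.min(0),q.max(0))
c=np.zeros(m.shape,np.uint8);c[m]=1
E=[]
for u in range(640):
    r=np.where(m[:,u])[0]
    if len(r): E.append(at_z(np.median(q[:,2]),u,r[0]-.5,f)[:2])
E=np.array(E); r=ls(lambda a:np.hypot(*(E-a[:2]).T)-.023,[.445,.193],loss="soft_l1",f_scale=.0005); print("centre",r.x,np.std(r.fun))
# prongs
H=P[195:290,260:390].reshape(-1,3); h=H[(H[:,2]>.09)&(H[:,2]<.14)]; print("prong",len(h),np.percentile(h[:,2],[5,25,50,75,95]))
zp=np.median(h[:,2])
a=np.radians(-11.55); X=np.array([np.cos(a),np.sin(a)]);Y=np.array([-X[1],X[0]]);O=np.array([.5145,.182])
l=(h[:,:2]-O)@np.c_[X,Y]
for s in(-1,1):
    k=l[l[:,1]*s>0]; print(s,len(k),k.min(0),k.max(0))
for x in np.arange(-.082,-.05,.004):
    k=l[abs(l[:,0]-x)<.002]; n=k[k[:,1]<0,1];p=k[k[:,1]>0,1]
    if len(n)and len(p):print(round(x,3),n.min(),n.max(),p.min(),p.max(),(n.max()+p.min())/2)
B=P[175:300,260:395].reshape(-1,3);b=B[abs(B[:,2]-.01)<.003];lb=(b[:,:2]-O)@np.c_[X,Y];print("base",len(b),lb.min(0),lb.max(0),cv2.minAreaRect(b[:,:2].astype(np.float32)*1000))
t=load("t2");Pt=cloud(t)[225:330,205:290].reshape(-1,3)
k=Pt[(Pt[:,2]>.135)&(Pt[:,2]<.165)];print("col",cv2.minAreaRect(k[:,:2].astype(np.float32)*1000))
t=load("top0");Pt=cloud(t)[225:330,205:290].reshape(-1,3);l=(Pt[:,:2]-O)@np.c_[X,Y]
for n,x0,x1 in(("prong",-.08,-.045),("lip",-.026,.01),("plate",.02,.055)):
    z=Pt[(l[:,0]>x0)&(l[:,0]<x1)&(abs(l[:,1])<.034)&(Pt[:,2]>.09),2];print(n,len(z),np.percentile(z,[10,50,90]))
```

```text
flange 3215 0.2766796804352011 [0.4230851  0.17193198 0.27214661] [0.44818977 0.21540009 0.28098254]
centre [0.44572706 0.19268725] 0.00021203729496283626
prong 1987 [0.11241497 0.11375635 0.11427347 0.11483186 0.11571118]
-1 851 [-0.08292942 -0.03391948] [-0.03943035 -0.01570482]
1 1136 [-0.08288092  0.01585432] [-0.0142171   0.04265375]
-0.082 -0.0338864379495907 -0.018582735722154322 0.020119488547296154 0.03603933067741736 0.0007683764125709161
-0.078 -0.033919481999540396 -0.017869577994500355 0.019516285364246308 0.03539218782805879 0.0008233536848729767
-0.074 -0.03308055200118341 -0.017252432074073915 0.018856183524800906 0.035446635837326594 0.0008018757253634955
-0.07 -0.03318172839999506 -0.017152963037764538 0.018715725786138636 0.03478557624887116 0.0007813813741870488
-0.066 -0.032516810656528776 -0.016389034942219206 0.01801406786336107 0.034112740176413504 0.0008125164605709313
-0.062 -0.03180904227732516 -0.01586604443113915 0.01742337075534799 0.03338461352899879 0.000778663162104419
-0.058 -0.03180846316826598 -0.015704824866624084 0.01723786857355515 0.03340304858149355 0.0007665218534655335
-0.054 -0.031201293412735188 -0.018089724713150093 0.016633784116362713 0.03285020549175475 -0.0007279702983936896
base 5351 [-0.08637656 -0.05971034] [0.01974759 0.06075101] ((481.6996765136719, 189.2519989013672), (120.12553405761719, 105.8782730102539), 78.0242691040039)
col ((588.0872802734375, 167.871826171875), (30.055686950683594, 22.601585388183594), 78.05625915527344)
prong 241 [0.10971306 0.11266251 0.11567802]
lip 358 [0.11917247 0.12272234 0.12581083]
plate 476 [0.10981339 0.11285281 0.11572773]
```

The wrist image shows the prongs at about (296,225) and (362,225), with the flange arc centred near u=323. In the image's own frame the plate top is at about 0.1135. The gap centre is offset by 0.8 mm and the prong separations match the given sizes. I'll shift the cartridge and lower it to just above contact.

Call:
play_rows(
  delta_pos=[
    [0.0028,0.0036,0],
    [0,0,-0.03],
    [0,0,-0.04],
    [0,0,-0.04],
    [0,0,-0.025],
    [0,0,-0.012],
    [0,0,0],
    [0,0,0],
  ],
  yaw=[0,0,0,0,0,0,0,0],
)

```text
clock: 6.5
ee_pos: [0.4491, 0.1957, 0.1447]
tcp_rot: [3.14, 0.001, 2.94]
force: [0.1, 0.3, -1.4]
width: 0.0164
grip_force: 59.9
```

Run:
```python
from plant import manip, capture, camera_info
from h import *
S=[manip.state() for _ in range(1)]
for n,o in(("wrist","w3"),):
    i=camera_info(n);p,d=capture(n); np.savez(f"pics/{o}.npz",p=p,d=d,m=i["mtx"],e=i["extrinsics"])
    cv2.imwrite(f"pics/{o}.png",p[:,:,::-1])
for s in S: print(s["ee_pos"],s["tcp_rot"],s["force"])
from scipy.optimize import least_squares as ls
f=load("w3");P=cloud(f);zt=S[0]["ee_pos"][2]
m=(abs(P[...,2]-(zt-.0135))<.006); m[:200]=0; m[300:]=0; m[:,:250]=0; m[:,400:]=0
q=P[m];z=np.median(q[:,2]);E=[]
for u in range(640):
    r=np.where(m[:,u])[0]
    if len(r): E.append(at_z(z,u,r[0]-.5,f)[:2])
E=np.array(E); r=ls(lambda a:np.hypot(*(E-a[:2]).T)-.023,[.445,.193],loss="soft_l1",f_scale=.0005); print("flange",z,r.x,np.std(r.fun))
a=np.radians(-11.55); X=np.array([np.cos(a),np.sin(a)]);Y=np.array([-X[1],X[0]]);O=np.array([.5145,.182])
print("in holder",(r.x-O)@np.c_[X,Y])
h=P[(P[...,2]>.105)&(P[...,2]<.12)]; l=(h[:,:2]-O)@np.c_[X,Y];k=(abs(l[:,1])<.05)&(l[:,0]>-.1)&(l[:,0]<-.03);l=l[k];h=h[k];print("prong z",np.median(h[:,2]),"end",l.min(0))
for x in np.arange(-.082,-.06,.004):
    k=l[abs(l[:,0]-x)<.002]; n=k[k[:,1]<0,1];p=k[k[:,1]>0,1]
    if len(n)and len(p):print(round(x,3),n.min(),n.max(),p.min(),p.max(),(n.min()+p.max())/2)
```

```text
[0.4490824  0.19573339 0.14465693] [3.14028079e+00 1.20805225e-03 2.94032267e+00] [ 0.12404437  0.29294185 -1.35127422]
flange 0.1316883874822654 [0.44995418 0.19524511] 0.00021589640898060292
in holder [-6.58907659e-02  5.33428580e-05]
prong z 0.11420753860216934 end [-0.08346728 -0.03408633]
-0.082 -0.03408633157765384 -0.017808136325419468 0.02026728196091757 0.03647896352400722 0.0011963159731766919
-0.078 -0.03371153333349838 -0.017382021802771656 0.01958759132251346 0.0363602286341104 0.0013243476503060105
-0.074 -0.03351225383965697 -0.01892194964154619 0.019465565890488316 0.035536381428264006 0.0010120637943035193
-0.07 -0.026552697664682236 -0.021759731196756053 0.021675841370758373 0.02631337693288392 -0.0001196603658991588
-0.066 -0.026299820575075364 -0.02381795564809267 0.023164859347366756 0.026095341801142678 -0.00010223938696634315
```

Call:
play_rows(
  delta_pos=[
    [0.0002,0.001,-0.003],
    [0,0,-0.003],
    [0,0,-0.002],
    [0,0,-0.001],
    [0,0,0],
    [0,0,0],
  ],
  yaw=[0,0,0,0,0,0],
)

```text
clock: 7.3
ee_pos: [0.4486, 0.1964, 0.1346]
tcp_rot: [-3.142, 0.0, 2.94]
force: [0.2, 0.2, -0.5]
width: 0.017
grip_force: 59.9
```

Call:
play_rows(
  delta_pos=[
    [0,0,-0.001],
    [0,0,-0.0005],
    [0,0,-0.0005],
    [0,0,0],
  ],
  yaw=[0,0,0,0],
)

```text
clock: 7.8
ee_pos: [0.4485, 0.1964, 0.1325]
tcp_rot: [-3.142, -0.0, 2.94]
force: [0.8, -0.0, -0.8]
width: 0.0168
grip_force: 59.9
```

Call:
play_rows(
  delta_pos=[
    [0,0,-0.0004],
    [0,0,-0.0003],
    [0,0,0],
  ],
  yaw=[0,0,0],
)

```text
clock: 8.18
ee_pos: [0.4485, 0.1964, 0.1319]
tcp_rot: [-3.142, -0.0, 2.94]
force: [-0.0, -0.7, -1.2]
width: 0.0171
grip_force: 59.9
```

Call:
play_rows(
  delta_pos=[
    [0,0,-0.0003],
    [0,0,0],
  ],
  yaw=[0,0],
)

```text
clock: 8.43
ee_pos: [0.4485, 0.1964, 0.1315]
tcp_rot: [-3.142, -0.0, 2.94]
force: [-0.3, -0.4, 0.7]
width: 0.0171
grip_force: 59.9
```

Call:
play_rows(
  delta_pos=[
    [0,0,-0.0003],
    [0,0,0],
  ],
  yaw=[0,0],
)

```text
clock: 8.68
ee_pos: [0.4486, 0.1964, 0.1314]
tcp_rot: [3.141, 0.0, 2.94]
force: [-0.7, -0.7, 0.3]
width: 0.0173
grip_force: 59.9
```

Call:
play_rows(
  delta_pos=[
    [0,0,-0.0003],
    [0,0,0],
  ],
  yaw=[0,0],
)

```text
clock: 8.93
ee_pos: [0.4486, 0.1965, 0.1313]
tcp_rot: [3.141, 0.0, 2.941]
force: [-2.0, 0.4, 4.9]
width: 0.0171
grip_force: 60.0
```

Call:
play_rows(
  delta_pos=[
    [0,0,-0.0003],
    [0,0,0],
  ],
  yaw=[0,0],
)

```text
clock: 9.18
ee_pos: [0.4487, 0.1965, 0.1312]
tcp_rot: [3.141, 0.0, 2.941]
force: [-1.9, -0.7, 7.7]
width: 0.0167
grip_force: 60.0
```

Contact was felt at TCP z of about 0.1314, so the flange is on the prongs. I'll lift it to mid-play, about 1 mm, and start sliding.

Call:
play_rows(
  delta_pos=[
    [0,0,0.001],
    [0,0,0.0006],
    [0.00294,-0.0006,0],
    [0.00294,-0.0006,0],
    [0.00294,-0.0006,0],
    [0.00294,-0.0006,0],
    [0.00294,-0.0006,0],
    [0,0,0],
  ],
  yaw=[0,0,0,0,0,0,0,0],
)

```text
clock: 10.18
ee_pos: [0.4634, 0.1933, 0.1322]
tcp_rot: [-3.142, -0.0, 2.94]
force: [-0.3, -0.0, -0.8]
width: 0.0167
grip_force: 59.9
```

Call:
play_rows(
  delta_pos=[
    [0.00147,-0.0003,0],
    [0.00147,-0.0003,0],
    [0.00147,-0.0003,0],
    [0.00147,-0.0003,0],
    [0.00147,-0.0003,0],
    [0,0,0],
  ],
  yaw=[0,0,0,0,0,0],
)

```text
clock: 10.92
ee_pos: [0.4707, 0.1919, 0.1322]
tcp_rot: [-3.142, -0.0, 2.94]
force: [-0.1, -0.4, -1.2]
width: 0.0171
grip_force: 59.9
```

Call:
play_rows(
  delta_pos=[
    [0.00147,-0.0003,0],
    [0.00147,-0.0003,0],
    [0.00147,-0.0003,0],
    [0.00147,-0.0003,0],
    [0,0,0],
  ],
  yaw=[0,0,0,0,0],
)

```text
clock: 11.55
ee_pos: [0.4766, 0.1906, 0.1322]
tcp_rot: [-3.142, 0.0, 2.94]
force: [0.3, 0.1, -0.4]
width: 0.017
grip_force: 59.9
```

Call:
play_rows(
  delta_pos=[
    [0.00147,-0.0003,0],
    [0.00147,-0.0003,0],
    [0.00147,-0.0003,0],
    [0.00147,-0.0003,0],
    [0,0,0],
  ],
  yaw=[0,0,0,0,0],
)

```text
clock: 12.18
ee_pos: [0.4824, 0.1895, 0.1322]
tcp_rot: [-3.142, -0.0, 2.94]
force: [0.7, 0.1, -1.7]
width: 0.0168
grip_force: 59.9
```

Call:
play_rows(
  delta_pos=[
    [0.00147,-0.0003,0],
    [0.00147,-0.0003,0],
    [0.00147,-0.0003,0],
    [0,0,0],
  ],
  yaw=[0,0,0,0],
)

```text
clock: 12.68
ee_pos: [0.4869, 0.1886, 0.1322]
tcp_rot: [-3.142, -0.0, 2.94]
force: [0.3, 1.3, -1.1]
width: 0.0171
grip_force: 59.9
```

Call:
play_rows(
  delta_pos=[
    [0.00147,-0.0003,0],
    [0.00147,-0.0003,0],
    [0,0,0],
  ],
  yaw=[0,0,0],
)

```text
clock: 13.05
ee_pos: [0.4898, 0.188, 0.1323]
tcp_rot: [-3.142, 0.0, 2.94]
force: [0.2, 0.4, -0.5]
width: 0.0169
grip_force: 59.9
```

Call:
play_rows(
  delta_pos=[
    [0.00098,-0.0002,0],
    [0.00098,-0.0002,0],
    [0.00098,-0.0002,0],
    [0,0,0],
  ],
  yaw=[0,0,0,0],
)

```text
clock: 13.55
ee_pos: [0.4927, 0.1873, 0.1322]
tcp_rot: [-3.142, -0.0, 2.94]
force: [0.3, 0.3, -1.3]
width: 0.0169
grip_force: 59.9
```

Call:
play_rows(
  delta_pos=[
    [0.00098,-0.0002,0],
    [0.00098,-0.0002,0],
    [0,0,0],
  ],
  yaw=[0,0,0],
)

```text
clock: 13.92
ee_pos: [0.4941, 0.1866, 0.132]
tcp_rot: [-3.141, -0.001, 2.94]
force: [-3.0, -1.0, -0.2]
width: 0.0172
grip_force: 59.9
```

Call:
play_rows(
  delta_pos=[
    [0.00098,-0.0002,0],
    [0.00098,-0.0002,0],
    [0,0,0],
  ],
  yaw=[0,0,0],
)

```text
clock: 14.3
ee_pos: [0.4963, 0.1862, 0.132]
tcp_rot: [-3.141, -0.001, 2.94]
force: [-2.9, -2.0, -1.9]
width: 0.0172
grip_force: 59.9
```

Call:
play_rows(
  delta_pos=[
    [0.00098,-0.0002,0],
    [0.00098,-0.0002,0],
    [0,0,0],
  ],
  yaw=[0,0,0],
)

```text
clock: 14.68
ee_pos: [0.4988, 0.186, 0.1323]
tcp_rot: [-3.141, 0.0, 2.94]
force: [-1.2, -3.7, -0.5]
width: 0.0171
grip_force: 60.0
```

Call:
play_rows(
  delta_pos=[
    [0.00098,-0.0002,0],
    [0.00098,-0.0002,0],
    [0,0,0],
  ],
  yaw=[0,0,0],
)

```text
clock: 15.05
ee_pos: [0.5007, 0.1858, 0.1323]
tcp_rot: [3.141, 0.0, 2.94]
force: [-2.2, -4.8, -2.5]
width: 0.017
grip_force: 60.0
```

Call:
play_rows(
  delta_pos=[
    [0.00098,-0.0002,0],
    [0.00098,-0.0002,0],
    [0,0,0],
  ],
  yaw=[0,0,0],
)

```text
clock: 15.42
ee_pos: [0.5027, 0.1854, 0.1323]
tcp_rot: [3.141, 0.0, 2.94]
force: [-0.9, -4.5, -1.5]
width: 0.0172
grip_force: 60.0
```

Call:
play_rows(
  delta_pos=[
    [0.00098,-0.0002,0],
    [0.00098,-0.0002,0],
    [0,0,0],
  ],
  yaw=[0,0,0],
)

```text
clock: 15.8
ee_pos: [0.5047, 0.185, 0.1324]
tcp_rot: [3.141, 0.0, 2.94]
force: [-0.9, -4.5, -2.2]
width: 0.0168
grip_force: 60.0
```

Call:
play_rows(
  delta_pos=[
    [0.00098,-0.0002,0],
    [0.00098,-0.0002,0],
    [0,0,0],
  ],
  yaw=[0,0,0],
)

```text
clock: 16.18
ee_pos: [0.5067, 0.1846, 0.1323]
tcp_rot: [3.141, 0.0, 2.94]
force: [0.1, -3.8, -0.8]
width: 0.0168
grip_force: 60.0
```

Call:
play_rows(
  delta_pos=[
    [0.00098,-0.0002,0],
    [0.00098,-0.0002,0],
    [0,0,0],
  ],
  yaw=[0,0,0],
)

```text
clock: 16.55
ee_pos: [0.5086, 0.1843, 0.1324]
tcp_rot: [3.141, 0.0, 2.94]
force: [0.1, -3.7, -1.8]
width: 0.0167
grip_force: 60.0
```

Call:
play_rows(
  delta_pos=[
    [0.00098,-0.0002,0],
    [0.00098,-0.0002,0],
    [0,0,0],
  ],
  yaw=[0,0,0],
)

```text
clock: 16.92
ee_pos: [0.5106, 0.184, 0.1324]
tcp_rot: [3.141, 0.0, 2.94]
force: [1.3, -3.5, -1.5]
width: 0.0169
grip_force: 60.0
```

Call:
play_rows(
  delta_pos=[
    [0.0005,-0.0001,0],
    [0.0005,-0.0001,0],
    [0,0,0],
  ],
  yaw=[0,0,0],
)

```text
clock: 17.3
ee_pos: [0.5116, 0.1841, 0.1324]
tcp_rot: [3.141, 0.0, 2.94]
force: [0.8, -0.0, -1.3]
width: 0.0168
grip_force: 59.9
```

Call:
play_rows(
  delta_pos=[
    [0.0005,-0.0001,0],
    [0.0005,-0.0001,0],
    [0,0,0],
  ],
  yaw=[0,0,0],
)

```text
clock: 17.68
ee_pos: [0.5123, 0.1835, 0.1323]
tcp_rot: [3.141, 0.0, 2.94]
force: [0.5, 1.2, -0.4]
width: 0.0171
grip_force: 59.9
```

Call:
play_rows(
  delta_pos=[
    [0.0005,-0.0001,0],
    [0.0005,-0.0001,0],
    [0,0,0],
  ],
  yaw=[0,0,0],
)

```text
clock: 18.05
ee_pos: [0.5131, 0.1832, 0.1322]
tcp_rot: [-3.142, -0.0, 2.94]
force: [-2.0, 0.5, 0.7]
width: 0.0169
grip_force: 59.9
```

Call:
play_rows(
  delta_pos=[
    [0.0005,-0.0001,0],
    [0,0,0],
  ],
  yaw=[0,0],
)

```text
clock: 18.3
ee_pos: [0.5133, 0.1831, 0.1322]
tcp_rot: [-3.141, -0.001, 2.94]
force: [-5.4, 2.1, 2.4]
width: 0.0173
grip_force: 59.9
```

Call:
play_rows(
  delta_pos=[
    [0.0005,-0.0001,0],
    [0,0,0],
  ],
  yaw=[0,0],
)

```text
clock: 18.55
ee_pos: [0.5135, 0.1831, 0.1322]
tcp_rot: [-3.141, -0.001, 2.94]
force: [-6.6, 2.3, 2.7]
width: 0.0169
grip_force: 59.9
```

The slot end is felt at about 7 N and the catch force has gone. Next: ease off, lower onto the plate and release.

Call:
play_rows(
  delta_pos=[
    [-0.0005,0.0001,0],
    [0,0,-0.0004],
    [0,0,-0.0003],
    [0,0,0],
  ],
  yaw=[0,0,0,0],
)

```text
clock: 19.05
ee_pos: [0.5133, 0.183, 0.1315]
tcp_rot: [-3.141, -0.001, 2.94]
force: [-5.9, 0.8, 2.3]
width: 0.0174
grip_force: 59.9
```

Call:
play_rows(
  delta_pos=[
    [0,0,0],
    [0,0,0],
    [0,0,0],
    [0,0,0],
    [0,0,0],
  ],
  yaw=[0,0,0,0,0],
  jaw=0.045,
)

```text
clock: 19.68
ee_pos: [0.5139, 0.1831, 0.1316]
tcp_rot: [3.142, 0.0, 2.94]
force: [-0.7, -0.3, -0.0]
width: 0.045
grip_force: 0.0
```

Call:
play_rows(
  delta_pos=[
    [0,0,0.01],
    [0,0,0.02],
    [0,0,0.04],
    [0,0,0.04],
    [0,0,0.03],
    [0,0,0],
    [0,0,0],
  ],
  yaw=[0,0,0,0,0,0,0],
)

```text
clock: 20.55
ee_pos: [0.5135, 0.183, 0.2715]
tcp_rot: [3.141, -0.0, 2.94]
force: [-0.3, 0.4, -1.0]
width: 0.0449
grip_force: 0.0
```

Call:
play_rows(
  delta_pos=[
    [-0.03,-0.03,0],
    [-0.04,-0.04,0],
    [-0.04,-0.04,0],
    [0,0,0],
    [0,0,0],
  ],
  yaw=[0,0,0,0,0],
)

```text
clock: 21.18
ee_pos: [0.4037, 0.073, 0.2714]
tcp_rot: [3.142, 0.0, 2.94]
force: [0.9, 0.4, -0.5]
width: 0.0458
grip_force: 0.0
```

Run:
```python
from plant import manip, capture, camera_info
from h import *
ims=[]
for n,o in(("scene","s5"),("top","t5"),("wrist","w5")):
    i=camera_info(n);p,d=capture(n); np.savez(f"pics/{o}.npz",p=p,d=d,m=i["mtx"],e=i["extrinsics"]); ims.append(p[:,:,::-1])
a=cv2.resize(ims[0][130:240,300:420],(400,367),interpolation=cv2.INTER_CUBIC);b=cv2.resize(ims[1][225:330,200:300],(380,399),interpolation=cv2.INTER_CUBIC)
c=np.zeros((400,790,3),np.uint8);c[:367,:400]=a;c[:399,405:785]=b;cv2.imwrite("pics/c5.png",c)
a=np.radians(-11.55); X=np.array([np.cos(a),np.sin(a)]);Y=np.array([-X[1],X[0]]);O=np.array([.5145,.182])
for o in("t5","w5"):
    P=cloud(load(o)).reshape(-1,3);l=(P[:,:2]-O)@np.c_[X,Y]
    for lo,hi in((.16,.18),):
        k=(abs(l)<.03).all(1)&(P[:,2]>lo)&(P[:,2]<hi);print(o,k.sum())
        if k.sum()>5: print(np.median(P[k,2]),cv2.minEnclosingCircle(l[k].astype(np.float32)*1000))
    k=(abs(l[:,0]-.076)<.03)&(abs(l[:,1])<.03)&(P[:,2]>.14)&(P[:,2]<.157)
    if k.sum()>20: print("col",cv2.minAreaRect(l[k].astype(np.float32)*1000))
s=manip.state();print(s["clock"],s["force"],s["ee_pos"])
```

```text
t5 47
0.16810756421280537 ((0.05996211990714073, 0.1570836305618286), 8.728347778320312)
col ((74.44164276123047, 0.8523645401000977), (30.400192260742188, 22.398380279541016), 88.5531997680664)
w5 0
21.325 [0.03148729 0.31076317 0.34524294] [0.40420292 0.07355524 0.27108987]
```

View pics/c5.png

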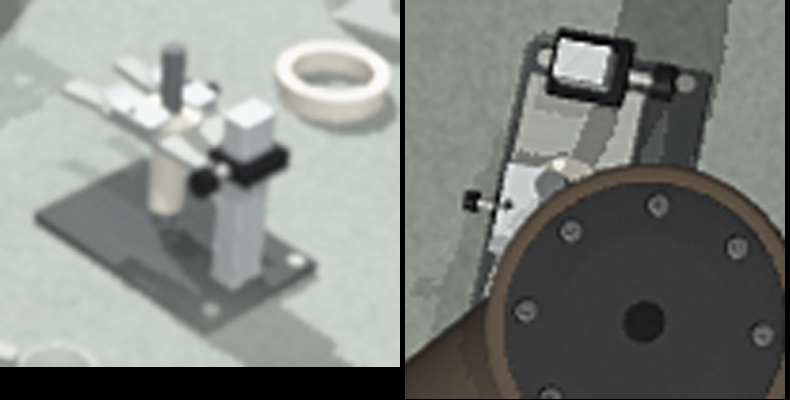

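The scene crop shows the cartridge hanging upright under the lip, stem at about (174,80). The top view puts its axis about 1–2 mm from home, and the gripper is clear. Handing in.

```bash
python3 -c "
from plant import manip
print(manip.hand_in())"
```

```text
the job is handed in; nothing more can be done
None
```

I loaded the flanged cartridge into the holder, released it there hanging upright, and handed the job in at about 21 s with the arm clear; hand-in returned no verdict, and catch release was judged by force drop, not seen.

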